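# Seat a lens barrel in a V-block and hold the clamp arm down on it

### The arm

A 6-joint arm with a two-finger parallel gripper is mounted at the origin on the work surface. World frame = base frame: x ahead of the robot, y to its left, z up, the work surface at z = 0. Lengths are in mm, angles in rad, forces in N, time in s.
With the tool pointing down it reaches from about 350 to 975 mm from the base axis. Payload 4.9 kg.
Tool frame: the origin (TCP) lies on the mounting face of the last link; the fingertips stand 173 mm ahead of it and the grasp point (between the pads) lies 155 mm ahead of it; z points along the fingers, y is the direction in which the jaws open and shut (so a half turn about z gives the same grasp; the last joint's range is limited). The gripper opens to 85 mm and grips with 20 to 120 N. Pads are 22 mm wide; open, the fingers measure 114 mm over their backs; the gripper's body (76 mm by 85 mm) begins 54 mm behind the grasp point. The pads swing forward as they close: fully open they stand 13 mm farther back than shut.
Start: joints at [0.996, 0.053, 1.613, -0, 1.476, -0.119], TCP at [275.101, 561.18, 404.704] pointing down, gripper open.
Joint ranges: [-3.01, 3.01], [-1.01, 2.22], [0.06, 2.58], [-1.02, 4.17], [0.09, 2.62], [-3.14, 3.14]. Speed limits (rad/s): [2.57, 2.57, 3.14, 3.14, 3.14, 3.14].

### API

Orientations are given as a unit quaternion [w, x, y, z].
In Python, from workcell import env, cams, workorder gives the robot as it stands.
- The arm moves only by the tool arm_command, never from a script. Its argument "motion" is a list of rows, each a list of 3 entries, a list of its own where there are three numbers: the opening, from 0 (shut) to 1 (fully open), then the shift along the world's x, y, z in units of 60 mm (1.0 is 60 mm), then the turn about the world's z in units of 5 degrees (1.0 is 5 degrees). In form: [[fingers, [x, y, z], yaw], ...]. A call has 1 to 5 rows; each row is the pose to reach, as a shift and turn from the pose commanded when the call began; what a row does not reach only later rows make up. A row lasts 1/8 s, in which the tool goes at most 62.5 mm and 10.7 degrees, less where a joint would pass 70% of its speed; a pose out of reach is approached as far as the arm can. A call with a gripper value outside its range is refused whole. The fingers move at their own pace and stop on an object; the grip force is fixed at half the most. Time passes only in rows, so rows that repeat a pose let the fingers close. It gives the time, the measured TCP pose, the force and the opening at its end, in the units of the state.
- env.get_obs(): the state, without advancing time (a new reading comes with each control period).
- cams.snapshot(name): name is "scene" or "side" or "wrist"; returns a dict with "frame" (480x640x3 uint8, red, green, blue), "range_z" (480x640 float32, mm along the optical axis (not along the pixel's ray), 0 where there is no reading), "intrinsics" (3x3 intrinsics, pixels), "distortion" ([k1, k2, p1, p2, k3] as OpenCV has them; the pictures are not rectified), "extrinsics" (4x4, takes a point from camera to world coordinates); the wrist camera has in their place "tool_from_camera" (4x4, takes a point from camera to tool coordinates, whose origin is the TCP and whose axes are the flange's). Camera axes: x right, y down, z forward; pixel columns grow to the right and rows downward; lengths in mm; the calibration is good to about 2 mm. A picture is of the moment at which its call begins: read the wrist's pose just before it.
- workorder.sign_off(): hands the job in, once; it reports no verdict.
The state is a dict: "time": time; "joint_pos": joint angles; "dq": joint speeds; "tau": joint torques, N m; "tcp_pos": TCP position; "orientation": TCP orientation; "ft_force": force on the tool from outside, world axes, zero at the start; "wrist_torque": the same for the moment, N m; "opening": finger opening in mm.
Only numpy, scipy, OpenCV 4.12 (cv2) and the standard library are available. Lean on these libraries where they do the work, as an engineer would, in place of code of your own. Each camera call takes 0.05 s, during which the arm holds its last target. There are 200 camera calls.

### The job

Take the lens barrel with the yellow bands from its cradle and lay it gently, lengthwise and centred, in the V-block; let go of it while the block's sprung arm is still up. Then swing the arm fully down and keep pressing on its red pad, so that the arm's plunger presses the barrel onto both flanks of the V: finish while still holding the arm down, since it springs up if released. Leave the other things on the bench where they are.

Things in the scene. Friction and masses are not known exactly. Their poses are not given: they have to be found in the camera images.
- lens: Barrel to load: black cylinder, diameter 36 mm, length 120 mm, 140 to 280 g, glass end faces, two yellow bands 27 mm either side of its middle. Origin at its centre; y along its axis (either end may face either way). It starts level in its cradle, axis 32 mm above the bench; grip it across the diameter at its middle.
- spare: Bystander: a barrel of the same shape and size with blue bands, in the other cradle (cradles at least 160 mm apart, either may hold the yellow one). Origin at its centre, y along its axis.
- vblock: V-block, fixed: blue base plate 90 mm (x) by 170 mm (y, -65 to +105), 15 mm high, with two V saddles and a hinged arm. Origin on the bench, midway between the saddles; y along the V towards the hinge, z up. Saddles span y -53 to -35 and 35 to 53 mm; the gap between them is free for fingers down to the base plate. A seated barrel's centre is at x 0, y 0, z 47.5 mm, its top at 65.5.
- hinge (a point): Middle of the arm's hinge axis, which is parallel to the block's x, at x 0, y 88 mm, z 92 mm of the V-block. The hinge posts around it span y 76 to 100 mm and x -22 to 22 mm (pin to 28) and are 105 mm high.
- cradle_a: White plastic cradle of the yellow-banded barrel, fixed, 60 by 110 mm; y along the barrel, origin on the bench under its middle. It carries the barrel at y -45 and +45 mm; between (78 mm long) only its floor, 6 mm high, lies below. The other barrel lies in a like cradle; the two stand about 160 to 270 mm apart and may be swapped.
- v_near: Steel flank of the V on the block's -x side (both saddles), at 45 degrees, ending at x -20 mm, 42 mm above the bench; the saddle's outer wall reaches x -27 mm. Same origin and axes as the V-block.
- v_far: Steel flank of the V on the block's +x side (both saddles), at 45 degrees, ending at x +20 mm, 42 mm above the bench; the saddle's outer wall reaches x +27 mm. Same origin and axes as the V-block.
- holddown (a joint): Arm angle (rad): 0 = fully down on its stop, level over the barrel, pointing to the block's -y; 1.75 = start, upright, leaning 10 degrees back past vertical on a stop. A hinge spring (0.5 to 2.5 N at the pad) returns it upright. Steel bar 16 mm wide, 14 mm thick, its end 126 mm from the hinge. Push it over from behind (its +y side) with closed fingers, then press down.
- press_pad: Red pad at the end of the arm: 36 mm wide (x), 40 mm along the arm, 14 mm thick, flush with the arm's back. Origin at its centre, 106 mm from the hinge axis; with the arm down its axes are the V-block's and its upper face is 99 mm above the bench. Turns with the arm. Pressing it fully down on a barrel takes about 11 N.
- plunger: Sprung plunger under the arm, round rubber foot of diameter 16 mm. Origin at the centre of its foot, 88 mm from the hinge and 30.5 mm below the arm's centre line (z axis: away from the foot into the arm). With a barrel seated and the arm fully down it is pushed in 4 mm and presses with about 10 N.
- beaker: Bystander: empty glass beaker, diameter 68 mm, 85 mm high. Origin at the centre of its underside.
- dish: Bystander: flat glass dish, diameter 96 mm, 16 mm high. Origin at the centre of its underside.
- crucible: Bystander: dark steel cup, diameter 66 mm, 80 mm high. Origin at the centre of its underside.
- ceramic_block: Bystander: white ceramic block 35 x 35 x 45 mm high. Origin at the centre of its underside.
- screwdriver: Bystander: screwdriver lying flat at the far edge of the working area. Origin at its underside.
Mind the look-alikes: they are no part of the job. Leave any brown or pink look-alike of the lens alone.

How it is judged (in metres and radians):
On the way:
1. the yellow-banded barrel lies centred in the V, let go of, with the arm still up (x of lens in the frame of vblock between -0.004 and 0.004 m and y of lens in the frame of vblock between -0.012 and 0.012 m and z of lens in the frame of vblock between 0.044 and 0.051 m and angle between the y axis of lens and the y axis of vblock, either way round below 0.06 rad and value of joint holddown above 1 rad and contact force between the fingers and lens below 0.3 N and linear speed of lens below 0.02 m/s), for 0.2 s.
At the end, for the whole second after the job is handed in: The barrel lies still in the V (within 4 mm across, 12 mm along, 3.5 mm in height, 0.06 rad), untouched by the robot; arm down (under 0.035 rad), fingers on its red pad over 3 N, plunger on the barrel over 5 N, barrel on each V flank over 3 N, through the last second (x of lens in the frame of vblock between -0.004 and 0.004 m and y of lens in the frame of vblock between -0.012 and 0.012 m and z of lens in the frame of vblock between 0.044 and 0.051 m and angle between the y axis of lens and the y axis of vblock, either way round below 0.06 rad and value of joint holddown below 0.035 rad and contact force between plunger and lens above 5 N and contact force between each of v_near, v_far and lens above 3 N and contact force between the fingers and press_pad above 3 N and contact force between each of the arm, the fingers and lens below 0.3 N and linear speed of lens below 0.02 m/s); the arm keeps its last pose, push and grip.
It fails at once if the barrel is dropped or thrown into the V (faster than 0.45 m/s just above or in it) (horizontal distance between lens and vblock below 0.03 m and z of lens in the frame of vblock below 0.07 m and linear speed of lens above 0.45 m/s).
It fails at once if the barrel is rammed into the V-block (over 60 N) (contact force between lens and vblock above 60 N).
It fails at once if the blue-banded barrel or another loose thing on the bench is moved more than 30 mm (distance of any of spare, beaker, dish, crucible, ceramic_block, screwdriver from where it was at the start of the episode above 0.03 m).
It also fails if it takes over 54 s, if anything falls off the work surface, if the arm or the gripper's body presses on something with over 40 N, if the wrist force passes 120 N, or if a joint passes its speed limit or range.

## Working session

There is one attempt and no reset: what is moved stays moved. The work goes in short steps, Python scripts to look and compute and a tool call to move; the robot and the scene stay as the last step left them, time stands still between calls to the robot, and variables do not carry over. Pictures are saved under pics/ and viewed, about 8 in all and at most 12, crops included, and the job is handed in when it is done.

Besides the shell and the picture viewer there is one more tool, called after ">>>" as name(argument=value, ...), one argument or row to a line, values as JSON. arm_command: Moves the arm, as the interface text tells. Its arguments: {"type":"object","properties":{"motion":{"type":"array","items":{"type":"array"}}},"required":["motion"]}

```bash
mkdir -p pics; ls
cat > h.py <<'E'
import numpy as np, cv2
from workcell import env, cams, workorder
from scipy.spatial.transform import Rotation as R
def snap(n):
    o=env.get_obs(); s=cams.snapshot(n)
    if n=="wrist":
        q=o["orientation"]; T=np.eye(4); T[:3,:3]=R.from_quat([q[1],q[2],q[3],q[0]]).as_matrix(); T[:3,3]=o["tcp_pos"]
        s["E"]=T@np.array(s["tool_from_camera"])
    else: s["E"]=np.array(s["extrinsics"])
    return s
def save(s,f): cv2.imwrite(f,s["frame"][:,:,::-1])
def rays(s,uv):
    uv=np.asarray(uv,float).reshape(-1,1,2)
    n=cv2.undistortPoints(uv,np.array(s["intrinsics"],float),np.array(s["distortion"],float)).reshape(-1,2)
    d=np.c_[n,np.ones(len(n))]
    return d
def plane(s,uv,z):
    d=rays(s,uv)@s["E"][:3,:3].T; c=s["E"][:3,3]
    return c+d*((z-c[2])/d[:,2])[:,None]
def depth(s,uv):
    uv=np.asarray(uv).reshape(-1,2); d=rays(s,uv); z=s["range_z"][uv[:,1].astype(int),uv[:,0].astype(int)]
    return (d*z[:,None])@s["E"][:3,:3].T+s["E"][:3,3]
E
python3 - <<'E'
from h import *
for n in("scene","side"):
    s=snap(n); save(s,f"pics/{n}0.png"); print(n,s["E"].round(2).tolist()); np.savez(f"{n}0.npz",**{k:np.array(v) for k,v in s.items()})
print(env.get_obs())
E
```

```text
pics
scene [[-0.09, 0.81, -0.58, 1155.71], [1.0, 0.08, -0.04, -42.97], [0.01, -0.58, -0.82, 996.58], [0.0, 0.0, 0.0, 1.0]]
side [[0.96, -0.16, 0.22, 224.02], [-0.27, -0.63, 0.73, -1058.21], [0.02, -0.76, -0.65, 944.88], [0.0, 0.0, 0.0, 1.0]]
{'time': 0.1, 'joint_pos': array([ 9.96021139e-01,  5.33039747e-02,  1.61415913e+00, -2.01976448e-05,
        1.47604202e+00, -1.18999541e-01]), 'dq': array([-0.00215089, -0.00253653, -0.00224941, -0.00153954,  0.002747  ,
       -0.00026305]), 'tau': array([ 8.96937718e-05, -3.94905174e+01, -3.71363783e+01, -1.62362512e-04,
        3.84782528e-03,  7.65250775e-06]), 'tcp_pos': array([274.96527454, 560.99034043, 403.57606393]), 'orientation': array([-3.15638937e-04,  2.25919418e-01,  9.74145524e-01, -9.02693316e-04]), 'ft_force': array([-0.50612798,  0.42587845, -0.48922152]), 'wrist_torque': array([-0.00162461, -0.02013747, -0.0126826 ]), 'opening': 85.46515210687188}
```

View pics/scene0.png

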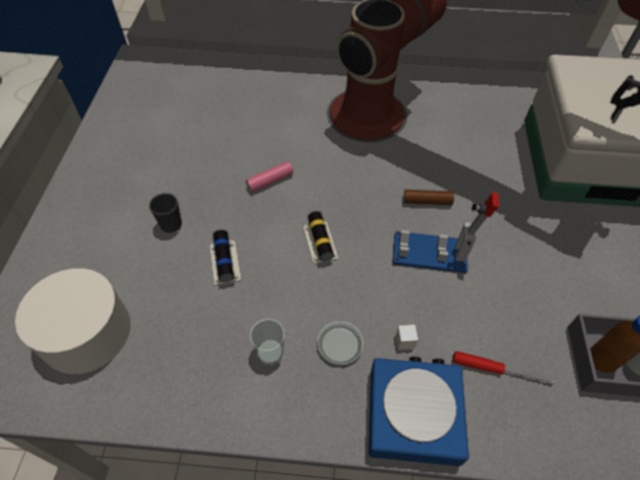

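View pics/side0.png

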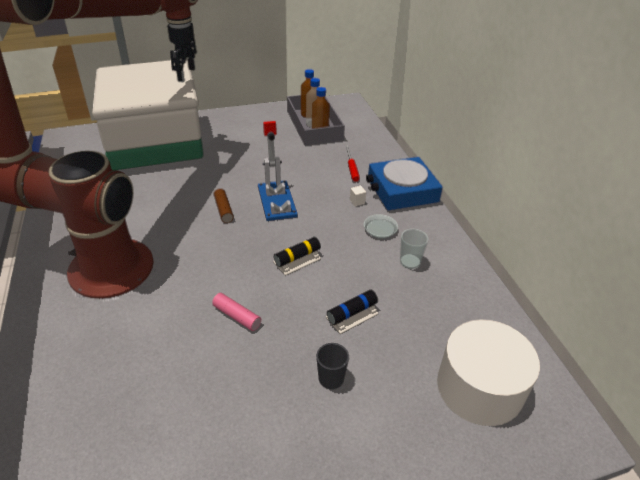

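Scene view: yellow-banded lens at about (320,237), V-block base at about (430,250) with the hinge post at (465,245) and red pad at (491,205). Blue-banded spare at (224,257). The side view agrees.

```bash
cat > m.py <<'E'
from h import *
def comps(m,mn):
    n,l,st,c=cv2.connectedComponentsWithStats(m.astype(np.uint8)); return [(np.argwhere(l==i)[:,::-1],st[i]) for i in range(1,n) if st[i,4]>=mn]
def masks(s):
    hsv=cv2.cvtColor(s["frame"],cv2.COLOR_RGB2HSV); H,S,V=[hsv[:,:,i].astype(int) for i in range(3)]
    return dict(yellow=(abs(H-27)<6)&(S>170)&(V>100), blue=(abs(H-108)<12)&(S>150)&(V>50), red=((H<5)|(H>175))&(S>190)&(V>110))
E
python3 - <<'E'
from m import *
for n in("scene","side"):
    s=dict(np.load(f"{n}0.npz")); M=masks(s); print(n)
    for k in M:
        for uv,st in comps(M[k],12):
            p=depth(s,uv); p=p[s["range_z"][uv[:,1],uv[:,0]]>0]
            if len(p)and abs(np.median(p[:,0]))<900 and np.median(p[:,2])>-20: print(k,st,np.median(p,0).round(1),p.mean(0).round(1))
            if k=="blue" and st[4]>250:
                w=plane(s,uv,15)[:,:2]; w=w[np.abs(p[:,2]-15).argsort()] if len(p)==len(w) else w
                print("  rect",cv2.minAreaRect(w.astype(np.float32)))
E
```

```text
scene
yellow [311 219  12   8  55] [ 441.1 -104.6   47.4] [ 441.  -104.2   47. ]
yellow [316 238  13   7  58] [493.1 -86.9  47.3] [492.4 -86.9  46.7]
blue [ 394  233   73   39 1468] [485.3 155.6  13.9] [481.1 158.6  13.9]
  rect ((475.5521240234375, 163.18905639648438), (164.74545288085938, 88.78823852539062), 87.32958984375)
blue [215 238  13   7  71] [ 516.6 -314.2   47.3] [ 515.8 -314.1   46.9]
blue [217 258  14   8  74] [ 567.9 -298.6   47.4] [ 567.6 -298.1   46.9]
blue [636 317   4  10  25] [698.9 491.2 173.6] [699.4 491.2 173.4]
blue [ 371  359   97  102 4218] [888.8 109.6  64.3] [866.  115.7  64.1]
  rect ((836.1797485351562, 126.58320617675781), (175.43556213378906, 181.307373046875), 89.95059967041016)
red [492 193   6  13  67] [476.7 253.5 215.8] [476.1 253.7 216. ]
red [455 352  49  20 414] [739.4 248.7  24. ] [739.2 249.   23.9]
side
yellow [303 240   9  14  56] [494.1 -94.1  48.5] [493.5 -92.9  46. ]
yellow [285 248   9  14  59] [ 442.9 -110.9   49.1] [ 442.2 -110.4   46.5]
blue [305  70  21  26 185] [695.3 570.7 172.4] [695.2 567.8 170.9]
blue [ 369  158   73   52 1669] [813.6  42.8  58.5] [827.6  68.7  51. ]
  rect ((865.6376953125, 152.38766479492188), (204.21202087402344, 238.1390380859375), 0.040521711111068726)
blue [271 183   5   5  20] [472.1 230.1  18.2] [472.6 229.8  17.8]
blue [259 183  38  37 577] [459.  145.6  16.9] [462.1 139.9  16.4]
  rect ((467.7304992675781, 156.74935913085938), (173.4249725341797, 86.5484390258789), 87.17186737060547)
blue [359 294  10  15  74] [ 568.9 -307.2   48.7] [ 569.3 -305.6   46.7]
blue [340 304  10  15  75] [ 518.  -324.8   47.6] [ 518.1 -322.7   46.4]
red [264 121  12  14 119] [471.1 247.4 204.8] [471.4 247.4 204.6]
red [348 159  11  20 123] [729.7 239.4  25.4] [729.9 241.5  25.1]
```

>>> arm_command(
  motion=[
    [1,[1,-3.6,0],-9],
    [1,[1,-3.6,0],-9],
    [1,[1,-3.6,0],-9],
    [1,[1,-3.6,0],-9],
    [1,[1,-3.6,0],-9],
  ],
)

```text
time: 0.72
tcp_pos: [335.5, 343.4, 404.3]
orientation: [0.0, 0.583, 0.812, -0.0]
ft_force: [0.3, 0.5, 0.2]
opening: 85.5
```

>>> arm_command(
  motion=[
    [1,[1,-3.6,0],-9],
    [1,[1,-3.6,0],-9],
    [1,[1,-3.6,0],-9],
    [1,[1,-3.6,0],-9],
    [1,[1,-3.6,0],-9],
  ],
)

```text
time: 1.35
tcp_pos: [395.6, 128.1, 404.6]
orientation: [-0.0, 0.85, 0.527, 0.0]
ft_force: [0.2, 0.0, -0.2]
opening: 85.1
```

>>> arm_command(
  motion=[
    [1,[1,-3.6,0],-9],
    [1,[1,-3.6,0],-9],
    [1,[1,-3.6,0],-9],
    [1,[1,-3.6,0],-9],
    [1,[1,-3.6,0],-9],
  ],
)

```text
time: 1.98
tcp_pos: [456.0, -87.3, 404.3]
orientation: [-0.001, 0.987, 0.163, -0.0]
ft_force: [0.3, 0.1, 0.1]
opening: 85.5
```

Run:
```python
from m import *
o=env.get_obs(); print(o["joint_pos"].round(2),o["tcp_pos"].round(1))
s=snap("wrist"); save(s,"pics/w1.png"); M=masks(s)
for uv,st in comps(M["yellow"],30):
    p=depth(s,uv); print(st,np.median(p,0).round(1), plane(s,uv.mean(0),48).round(1), cv2.minAreaRect(plane(s,uv,46)[:,:2].astype(np.float32)))
y=R.from_quat(np.roll(o["orientation"],-1)).as_matrix()[:,1]; print("jaw deg",np.degrees(np.arctan2(y[1],y[0])))
```

```text
[-0.35 -0.35  1.97  0.    1.52  0.89] [456.  -87.3 404.3]
[315 171  38  13 444] [491.9 -84.7  48.5] [[491.8 -84.8  48. ]] ((491.7743225097656, -85.05276489257812), (10.325124740600586, 32.13751983642578), 18.837940216064453)
[315 231  37  13 383] [ 440.7 -101.9   48.6] [[ 440.7 -102.1   48. ]] ((440.5608215332031, -102.47808837890625), (11.347159385681152, 32.68670654296875), 18.831296920776367)
jaw deg -71.19680272159684
```

View pics/w1.png

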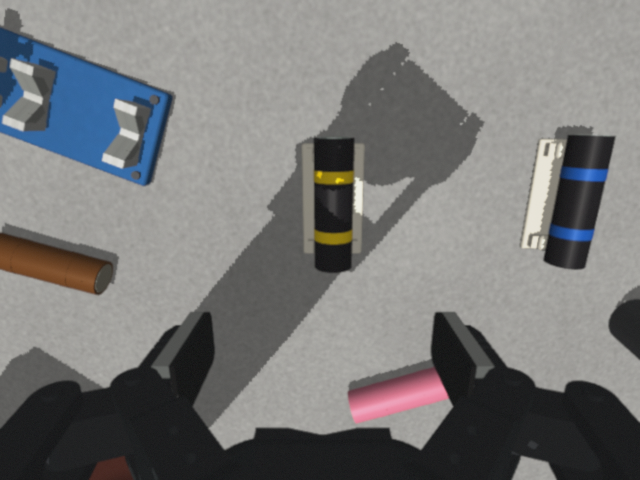

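Wrist view: the yellow lens is between the bands at (333,177) and (333,237), aligned with the tool. Its centre works out to (466,-93.5), axis at 18.8°, heights as expected.

>>> arm_command(
  motion=[
    [1,[0.17,-0.1,-0.8],0],
    [1,[0.17,-0.1,-1.6],0],
    [1,[0.17,-0.1,-2.4],0],
    [1,[0.17,-0.1,-2.8],0],
    [1,[0.17,-0.1,-2.8],0],
  ],
)

```text
time: 2.65
tcp_pos: [464.4, -90.5, 234.3]
orientation: [-0.002, 0.986, 0.166, -0.002]
ft_force: [0.5, -0.0, 0.3]
opening: 85.3
```

>>> arm_command(
  motion=[
    [1,[0,0,-0.4],0],
    [1,[0,0,-0.8],0],
    [1,[0,0,-0.82],0],
    [0.2,[0,0,-0.82],0],
    [0.2,[0,0,-0.82],0],
  ],
)

```text
time: 3.28
tcp_pos: [466.1, -92.8, 189.3]
orientation: [0.001, 0.986, 0.164, 0.001]
ft_force: [0.1, -0.1, -0.1]
opening: 51.7
```

>>> arm_command(
  motion=[
    [0.2,[0,0,0],0],
    [0.2,[0,0,0],0],
    [0.2,[0,0,0],0],
    [0.2,[0,0,0],0],
  ],
)

```text
time: 3.78
tcp_pos: [466.1, -93.1, 189.0]
orientation: [0.0, 0.986, 0.164, 0.001]
ft_force: [-0.7, 0.0, 5.8]
opening: 34.5
```

>>> arm_command(
  motion=[
    [0.2,[0,0,0.3],0],
    [0.2,[0,0,0.9],0],
    [0.2,[0,0,1.7],0],
    [0.2,[0,0,2.5],0],
    [0.2,[0,0,3],0],
  ],
)

```text
time: 4.4
tcp_pos: [465.3, -92.9, 370.0]
orientation: [0.001, 0.986, 0.164, 0.001]
ft_force: [0.5, -0.5, -1.6]
opening: 34.4
```

>>> arm_command(
  motion=[
    [0.2,[0,0.3,0],1.3],
    [0.2,[0,0.7,0],2.8],
    [0.2,[0,1.1,0],4.3],
    [0.2,[0,1.4,0],5.8],
    [0.2,[0,1.6,0],6.8],
  ],
)

```text
time: 5.03
tcp_pos: [464.9, 4.0, 366.8]
orientation: [-0.0, 0.895, 0.447, -0.0]
ft_force: [0.3, 0.1, -1.5]
opening: 34.4
```

>>> arm_command(
  motion=[
    [0.2,[0,0.3,0],1.5],
    [0.2,[0,0.6,0],3],
    [0.2,[0,0.9,0],4.5],
    [0.2,[0,1.2,0],6],
    [0.2,[0,1.4,0],6.9],
  ],
)

```text
time: 5.65
tcp_pos: [464.9, 87.8, 366.7]
orientation: [-0.0, 0.722, 0.692, -0.0]
ft_force: [0.2, 0.2, -0.7]
opening: 34.1
```

Run:
```python
from m import *
o=env.get_obs(); print(o["joint_pos"].round(2),o["tcp_pos"].round(1),o["opening"],o["ft_force"])
s=snap("wrist"); save(s,"pics/w2.png"); np.savez("w2.npz",**{k:np.array(v) for k,v in s.items()}); M=masks(s)
for uv,st in comps(M["yellow"],30):
    p=depth(s,uv); print(st,np.median(p,0).round(1))
for uv,st in comps(M["blue"],300):
    w=plane(s,uv,15)[:,:2]; print(st,cv2.minAreaRect(w.astype(np.float32)),np.median(depth(s,uv),0))
```

```text
[ 0.03 -0.3   2.    0.    1.44  0.07] [464.9  87.8 366.7] 34.084411563288924 [ 0.24641129  0.22909132 -0.68545581]
[ 272  262  101   44 2976] [465.5 115.1 226.3]
[ 278  393   89   42 1642] [463.1  62.6 226.1]
[  269    11   115   166 12779] ((470.8643493652344, 186.49542236328125), (123.44486999511719, 87.42546081542969), 87.098388671875) [470.27663004 176.20395319  15.29894753]
```

View pics/w2.png

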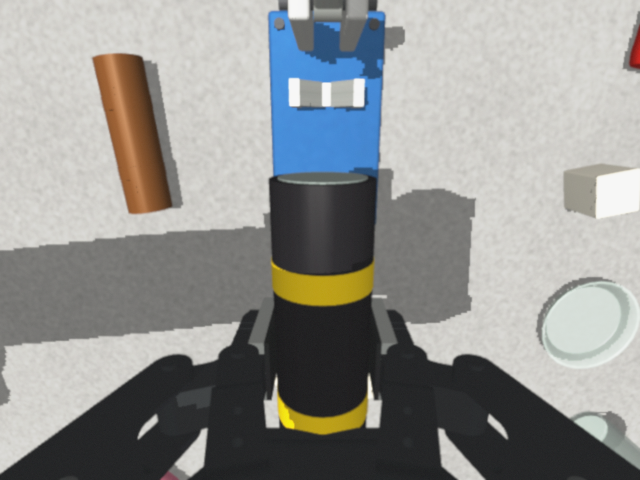

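Wrist view: the lens is held centrally at about (322,300). The far saddle is at (326,93) and the base plate spans columns 270-384. I'll measure the saddle itself.

Run:
```python
from m import *
s=dict(np.load("w2.npz"))
v,u=np.mgrid[60:120,260:400]; uv=np.c_[u.ravel(),v.ravel()]
p=depth(s,uv); hsv=cv2.cvtColor(s["frame"],cv2.COLOR_RGB2HSV)[uv[:,1],uv[:,0]]
k=(p[:,2]>22)&(p[:,2]<48)&(hsv[:,1]<90); q=p[k]
print(len(q),cv2.minAreaRect(q[:,:2].astype(np.float32)),q.min(0).round(1),q.max(0).round(1))
t=q[q[:,2]>39]; print("tops",t[t[:,0]<471].mean(0).round(1),t[t[:,0]>471].mean(0).round(1))
# V bottom from profile
for a in range(440,500,4):
    b=q[abs(q[:,0]-a-2)<2]; print(a+2,len(b),b[:,2].mean().round(1) if len(b) else None,b[:,1].mean().round(1) if len(b) else None)
# base edges at z=15 by rows
M=masks(s)["blue"]
for r in(125,140,150,160):
    c=np.flatnonzero(M[r,240:400])+240; e=plane(s,[[c.min()-.5,r],[c.max()+.5,r]],15); print(r,e[:,:2].round(1).tolist(),e.mean(0).round(1))
for c in (280,300,360,370):
    r=np.flatnonzero(M[:,c]).min(); print("far",c,r,plane(s,[[c,r-.5]],15).round(1))
```

```text
1992 ((471.18096923828125, 188.42129516601562), (18.733457565307617, 54.60851287841797), 87.28915405273438) [443.6 177.9  22. ] [498.8 198.7  44.3]
tops [449.3 189.7  41.8] [493.2 187.4  41.8]
442 4 40.7 186.4
446 154 41.9 189.3
450 159 41.6 188.9
454 157 39.4 189.1
458 146 35.6 189.1
462 143 31.7 188.8
466 130 27.6 188.6
470 123 24.5 188.7
474 128 25.3 188.5
478 135 29.2 187.9
482 148 33.2 188.1
486 151 37.2 187.4
490 153 40.7 187.4
494 166 41.8 187.2
498 95 41.8 187.4
125 [[426.6, 167.6], [513.1, 164.0]] [469.9 165.8  15. ]
140 [[425.7, 155.8], [512.3, 152.2]] [469. 154.  15.]
150 [[425.9, 147.7], [512.3, 144.1]] [469.1 145.9  15. ]
160 [[425.2, 139.6], [512.3, 135.9]] [468.8 137.8  15. ]
far 280 11 [[438.8 250.2  15. ]]
far 300 51 [[452.3 222.   15. ]]
far 360 39 [[498.9 228.4  15. ]]
far 370 12 [[506.8 246.7  15. ]]
```

```bash
python3 -c "
from m import *
s=np.load('w2.npz'); print(s['tool_from_camera'].round(2))
s=dict(np.load('scene0.npz')); uv=np.concatenate([u for u,_ in comps(masks(s)['red'],60)][:1]); p=depth(s,uv); print(p.min(0),p.max(0))"
```

```text
[[ 0.   -0.95 -0.3  76.02]
 [ 1.    0.   -0.   -0.42]
 [ 0.   -0.3   0.95 30.49]
 [ 0.    0.    0.    1.  ]]
[460.5862916  248.20134847 211.45801294] [492.76545287 259.45568735 220.00053647]
```

>>> arm_command(
  motion=[
    [0.2,[0.07,0.4,0],0],
    [0.2,[0.07,0.93,0],0],
    [0.2,[0.07,0.93,-0.3],0],
    [0.2,[0.07,0.93,-0.6],0],
    [0.2,[0.07,0.93,-0.6],0],
  ],
)

```text
time: 6.32
tcp_pos: [468.5, 142.1, 328.3]
orientation: [-0.002, 0.724, 0.69, -0.002]
ft_force: [-0.3, 0.3, -1.4]
opening: 34.2
```

The wrist camera sits 76 mm to the hinge side of the tool, so it would come close to the plunger. I'll back off and make a half turn so it faces away.

>>> arm_command(
  motion=[
    [0.2,[0,-0.5,0.3],1],
    [0.2,[0,-1,0.6],3],
    [0.2,[0,-1,0.6],5],
    [0.2,[0,-1,0.6],7],
    [0.2,[0,-1,0.6],9],
  ],
)

```text
time: 6.95
tcp_pos: [469.5, 82.1, 367.8]
orientation: [0.0, 0.402, 0.916, 0.0]
ft_force: [-0.3, -0.3, -2.2]
opening: 34.2
```

>>> arm_command(
  motion=[
    [0.2,[0,0,0],2],
    [0.2,[0,0,0],4],
    [0.2,[0,0,0],6],
    [0.2,[0,0,0],8],
    [0.2,[0,0,0],9],
  ],
)

```text
time: 7.58
tcp_pos: [469.5, 82.3, 367.7]
orientation: [0.0, 0.022, 1.0, -0.0]
ft_force: [0.2, 0.6, -1.5]
opening: 34.4
```

>>> arm_command(
  motion=[
    [0.2,[0,0,0],2],
    [0.2,[0,0,0],4],
    [0.2,[0,0,0],6],
    [0.2,[0,0,0],8],
    [0.2,[0,0,0],9],
  ],
)

```text
time: 8.2
tcp_pos: [469.5, 82.3, 367.7]
orientation: [0.0, -0.362, 0.932, -0.0]
ft_force: [0.3, -0.3, -1.6]
opening: 34.3
```

>>> arm_command(
  motion=[
    [0.2,[0,0,0],2],
    [0.2,[0,0,0],4],
    [0.2,[0,0,0],6],
    [0.2,[0,0,0],8],
    [0.2,[0,0,0],9],
  ],
)

```text
time: 8.82
tcp_pos: [469.5, 82.3, 367.7]
orientation: [0.0, -0.692, 0.722, -0.0]
ft_force: [0.5, 0.1, -1.9]
opening: 34.6
```

>>> arm_command(
  motion=[
    [0.2,[0,0.5,0],0],
    [0.2,[0,1,0],0],
    [0.2,[0,1,0],0],
    [0.2,[0,1,-0.3],0],
    [0.2,[0,1,-0.3],0],
  ],
)

```text
time: 9.45
tcp_pos: [468.8, 142.0, 346.7]
orientation: [-0.002, -0.69, 0.724, 0.001]
ft_force: [-0.8, 0.6, -2.2]
opening: 34.6
```

Run:
```python
from m import *
o=env.get_obs(); print(o["joint_pos"].round(2),o["tcp_pos"].round(1),o["opening"],o["orientation"].round(4))
s=snap("wrist"); save(s,"pics/w3.png"); M=masks(s)
for uv,st in comps(M["yellow"],30): print(st,np.median(depth(s,uv),0).round(1))
v,u=np.mgrid[0:480:1,0:640]; uv=np.c_[u.ravel(),v.ravel()]; p=depth(s,uv)
hsv=cv2.cvtColor(s["frame"],cv2.COLOR_RGB2HSV).reshape(-1,3)
k=(p[:,2]>22)&(p[:,2]<48)&(hsv[:,1]<90)&(abs(p[:,0]-469)<35)&(abs(p[:,1]-100)<20); q=p[k]
print(len(q),cv2.minAreaRect(q[:,:2].astype(np.float32)))
```

```text
[ 0.14 -0.24  1.98 -0.    1.4  -2.95] [468.8 142.  346.7] 34.62322729668091 [-0.002  -0.6903  0.7235  0.0013]
[ 272  263  101   43 2981] [466.3 114.4 206.3]
[ 278  395   89   40 1649] [468.5 166.9 205.9]
607 ((466.568359375, 93.62987518310547), (5.579370975494385, 54.30845260620117), 87.69434356689453)
```

View pics/w3.png

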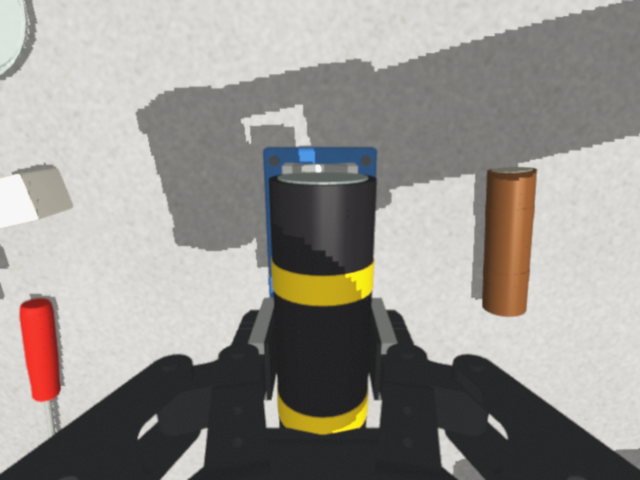

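Wrist view: the camera now faces away from the hinge, and the near saddle peeks out at (320,168), directly behind the lens end. The lens is aligned with the block axis, so I'll lower it.

>>> arm_command(
  motion=[
    [0.2,[0,0.03,-0.6],0],
    [0.2,[0,0.03,-1.2],0],
    [0.2,[0,0.03,-1.7],0],
    [0.2,[0,0.03,-2],0],
    [0.2,[0,0.03,-2.15],0],
  ],
)

```text
time: 10.12
tcp_pos: [469.5, 144.5, 219.8]
orientation: [-0.0, -0.691, 0.723, 0.0]
ft_force: [-0.3, -0.1, -2.1]
opening: 34.4
```

>>> arm_command(
  motion=[
    [0.2,[0,0,-0.05],0],
    [0.2,[0,0,-0.1],0],
    [0.2,[0,0,-0.15],0],
    [0.2,[0,0,-0.2],0],
    [0.2,[0,0,-0.2],0],
  ],
)

```text
time: 10.75
tcp_pos: [469.4, 144.8, 208.4]
orientation: [-0.0, -0.691, 0.723, 0.0]
ft_force: [-0.5, 0.0, -2.2]
opening: 34.1
```

>>> arm_command(
  motion=[
    [0.2,[0,0,-0.02],0],
    [0.2,[0,0,-0.03],0],
    [0.2,[0,0,-0.03],0],
  ],
)

```text
time: 11.12
tcp_pos: [469.5, 144.8, 206.7]
orientation: [-0.0, -0.691, 0.723, -0.0]
ft_force: [-0.1, 0.3, -1.5]
opening: 34.3
```

>>> arm_command(
  motion=[
    [0.2,[0,0,-0.02],0],
    [0.2,[0,0,-0.03],0],
    [0.2,[0,0,-0.03],0],
  ],
)

```text
time: 11.5
tcp_pos: [469.5, 144.8, 204.8]
orientation: [-0.0, -0.691, 0.723, 0.0]
ft_force: [-0.0, -0.3, -1.3]
opening: 34.6
```

>>> arm_command(
  motion=[
    [0.2,[0,0,-0.01],0],
    [0.2,[0,0,-0.02],0],
    [0.2,[0,0,-0.02],0],
  ],
)

```text
time: 11.88
tcp_pos: [469.7, 144.8, 204.6]
orientation: [-0.0, -0.691, 0.723, 0.0]
ft_force: [-4.1, -0.5, 5.9]
opening: 34.3
```

>>> arm_command(
  motion=[
    [0.2,[0,0,-0.01],0],
    [0.2,[0,0,-0.02],0],
    [0.2,[0,0,-0.02],0],
  ],
)

```text
time: 12.25
tcp_pos: [469.9, 144.9, 204.6]
orientation: [-0.001, -0.691, 0.723, 0.0]
ft_force: [-9.0, -1.5, 14.1]
opening: 34.4
```

>>> arm_command(
  motion=[
    [0.2,[-0.02,0,0.02],0],
    [0.2,[-0.02,0,0.02],0],
    [0.2,[-0.02,0,0.02],0],
  ],
)

```text
time: 12.62
tcp_pos: [469.1, 144.8, 204.7]
orientation: [0.001, -0.691, 0.723, -0.001]
ft_force: [1.8, -0.2, 4.7]
opening: 34.3
```

Centred and lightly seated, so I'll release it.

>>> arm_command(
  motion=[
    [0.5,[0,0,0],0],
    [0.7,[0,0,0],0],
    [0.8,[0,0,0],0],
    [0.8,[0,0,0],0],
    [0.8,[0,0,0],0],
  ],
)

```text
time: 13.25
tcp_pos: [468.3, 144.8, 203.6]
orientation: [-0.0, -0.691, 0.723, 0.0]
ft_force: [0.0, -1.2, -0.3]
opening: 68.2
```

>>> arm_command(
  motion=[
    [0.8,[0,0,0.4],0],
    [0.8,[0,0,1],0],
    [0.8,[0,0,1.8],0],
    [0.8,[0,0,2.6],0],
    [0.8,[0,0,2.8],0],
  ],
)

```text
time: 13.88
tcp_pos: [469.1, 144.9, 376.1]
orientation: [0.003, -0.691, 0.723, -0.002]
ft_force: [0.2, 0.6, 0.7]
opening: 68.2
```

Run:
```python
from m import *
o=env.get_obs(); print(o["joint_pos"].round(2),o["tcp_pos"].round(1),o["opening"],o["orientation"].round(4))
s=snap("wrist"); save(s,"pics/w4.png"); M=masks(s)
for uv,st in comps(M["yellow"],30): print(st,np.median(depth(s,uv),0).round(1))
```

```text
[ 0.15 -0.26  1.95 -0.    1.44 -2.95] [469.1 144.9 376.1] 68.23031376524757 [ 0.003  -0.6908  0.723  -0.0021]
[303 187  44  16 597] [468.1 117.3  63.8]
[304 253  43  17 558] [470.  171.3  63.6]
```

View pics/w4.png

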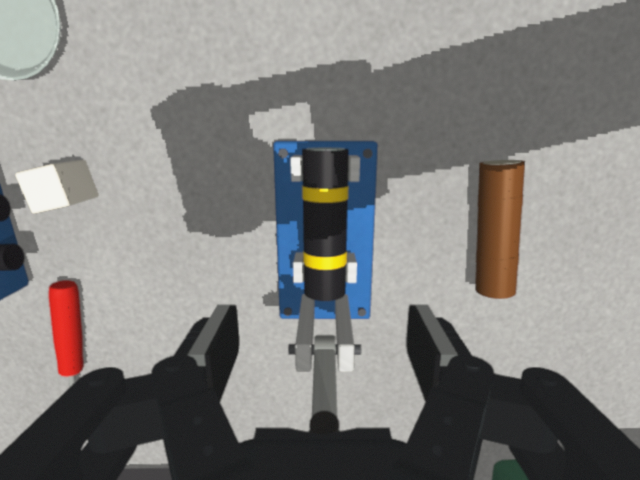

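Wrist view: the lens lies in the V, bands at (325,195) and (325,261). Its centre measures (469.0,144.3), top at about 64, against the block's (469,144.2). The arm is still up behind it. Next are the swing waypoints.

Run:
```python
from m import *
s=dict(np.load("scene0.npz")); print("box",depth(s,[[545,195],[530,140],[560,110],[545,75],[600,205]]).round(0).tolist())
O=np.array([469,144.2]); e=np.array([.047,.9989])
for th in np.r_[1.75,1.57,1.4,1.2,1.0,.8,.6,.45,.3,.2,.1,0]:
    c=88-115*np.cos(th)+7*np.sin(th)+11; z=92+115*np.sin(th)+7*np.cos(th)
    w=O+c*e; print(th,"blk y",round(c),"tcp",w.round(1),round(z+173,1))
print(O+165*e, env.get_obs()["tcp_pos"])
```

```text
box [[287.0, 451.0, 27.0], [97.0, 441.0, 30.0], [186.0, 434.0, 208.0], [13.0, 440.0, 175.0], [282.0, 597.0, -1.0]]
1.75 blk y 126 tcp [474.9 270.4] 376.9
1.57 blk y 106 tcp [474. 250.] 380.0
1.4 blk y 86 tcp [473.1 230.5] 379.5
1.2 blk y 64 tcp [472. 208.] 374.7
1.0 blk y 43 tcp [471.  186.9] 365.6
0.8 blk y 24 tcp [470.1 168.1] 352.4
0.6 blk y 8 tcp [469.4 152.2] 335.7
0.45 blk y -2 tcp [468.9 142.7] 321.3
0.3 blk y -9 tcp [468.6 135.4] 305.7
0.2 blk y -12 tcp [468.4 131.9] 294.7
0.1 blk y -15 tcp [468.3 129.5] 283.4
0.0 blk y -16 tcp [468.2 128.2] 272.0
[476.755  309.0185] [469.01445161 144.90268453 375.81570872]
```

>>> arm_command(
  motion=[
    [0,[0,0,0.5],0],
    [0,[0,0,1],0],
    [0,[0,0,1],0],
    [0,[0,0,1],0],
  ],
)

```text
time: 14.42
tcp_pos: [468.0, 144.7, 429.3]
orientation: [-0.001, -0.691, 0.723, 0.001]
ft_force: [-0.3, 0.2, 0.5]
opening: 0.1
```

>>> arm_command(
  motion=[
    [0,[0.13,0.7,0],0],
    [0,[0.13,1.5,0],0],
    [0,[0.13,2.3,0],0],
    [0,[0.13,2.75,0],0],
    [0,[0.13,2.75,0],0],
  ],
)

```text
time: 15.05
tcp_pos: [475.5, 311.0, 428.8]
orientation: [-0.002, -0.692, 0.722, 0.001]
ft_force: [0.8, -0.8, 0.1]
opening: 0.1
```

>>> arm_command(
  motion=[
    [0,[0,0,-0.5],0],
    [0,[0,0,-1.1],0],
    [0,[0,0,-1.1],0],
    [0,[0,0,-1.1],0],
  ],
)

```text
time: 15.55
tcp_pos: [476.4, 309.2, 366.3]
orientation: [0.0, -0.69, 0.723, -0.0]
ft_force: [0.0, -0.0, 0.1]
opening: -0.1
```

>>> arm_command(
  motion=[
    [0,[-0.02,-0.35,0],0],
    [0,[-0.03,-0.65,0.05],0],
    [0,[-0.04,-0.85,0.12],0],
    [0,[-0.04,-1,0.18],0],
    [0,[-0.04,-1,0.18],0],
  ],
)

```text
time: 16.18
tcp_pos: [473.9, 249.2, 377.3]
orientation: [0.001, -0.69, 0.723, -0.0]
ft_force: [0.7, 1.1, 1.0]
opening: -0.0
```

>>> arm_command(
  motion=[
    [0,[-0.01,-0.15,0],0],
    [0,[-0.02,-0.3,0],0],
    [0,[-0.03,-0.5,-0.03],0],
    [0,[-0.04,-0.68,-0.08],0],
    [0,[-0.04,-0.68,-0.08],0],
  ],
)

```text
time: 16.8
tcp_pos: [471.2, 208.1, 371.3]
orientation: [-0.0, -0.69, 0.724, 0.0]
ft_force: [0.8, 1.2, 0.8]
opening: 0.0
```

>>> arm_command(
  motion=[
    [0,[-0.01,-0.18,-0.05],0],
    [0,[-0.01,-0.36,-0.12],0],
    [0,[-0.02,-0.52,-0.22],0],
    [0,[-0.02,-0.67,-0.33],0],
    [0,[-0.02,-0.67,-0.33],0],
  ],
)

```text
time: 17.42
tcp_pos: [469.9, 168.0, 351.0]
orientation: [-0.001, -0.69, 0.723, 0.0]
ft_force: [-1.1, 1.4, 1.0]
opening: 0.1
```

>>> arm_command(
  motion=[
    [0,[0,-0.14,-0.14],0],
    [0,[-0.01,-0.27,-0.28],0],
    [0,[-0.02,-0.36,-0.42],0],
    [0,[-0.02,-0.43,-0.54],0],
    [0,[-0.02,-0.43,-0.54],0],
  ],
)

```text
time: 18.05
tcp_pos: [468.6, 142.6, 318.6]
orientation: [-0.001, -0.691, 0.723, 0.0]
ft_force: [-0.1, 0.8, 1.6]
opening: 0.1
```

>>> arm_command(
  motion=[
    [0,[0,-0.07,-0.15],0],
    [0,[0,-0.13,-0.3],0],
    [0,[0,-0.18,-0.45],0],
    [0,[0,-0.21,-0.58],0],
    [0,[0,-0.21,-0.58],0],
  ],
)

```text
time: 18.68
tcp_pos: [468.6, 130.2, 283.7]
orientation: [-0.001, -0.691, 0.723, 0.001]
ft_force: [-0.4, 0.9, 1.4]
opening: 0.1
```

>>> arm_command(
  motion=[
    [0,[0,-0.01,-0.05],0],
    [0,[0,-0.02,-0.1],0],
    [0,[0,-0.02,-0.15],0],
    [0,[0,-0.02,-0.2],0],
    [0,[0,-0.02,-0.2],0],
  ],
)

```text
time: 19.3
tcp_pos: [469.1, 129.1, 273.8]
orientation: [-0.001, -0.691, 0.723, -0.0]
ft_force: [-5.4, -1.6, 9.1]
opening: 0.1
```

>>> arm_command(
  motion=[
    [0,[0,0,-0.03],0],
    [0,[0,0,-0.05],0],
    [0,[0,0,-0.05],0],
    [0,[0,0,-0.05],0],
  ],
)

```text
time: 19.8
tcp_pos: [469.2, 129.0, 272.0]
orientation: [-0.001, -0.691, 0.723, -0.0]
ft_force: [-7.7, -2.2, 15.1]
opening: 0.2
```

Run:
```python
from m import *
o=env.get_obs(); print(o["tcp_pos"].round(1),o["ft_force"].round(1),o["wrist_torque"].round(2),o["orientation"].round(3))
a=[]
for n in("side","scene"):
    s=snap(n); f=s["frame"]; save(s,f"pics/{n}5.png"); a.append(f[110:240,210:340] if n=="side" else f[170:300,370:500]); M=masks(s)
    for uv,st in comps(M["yellow"],4)+comps(M["red"],4):
        m=np.median(depth(s,uv),0)
        if abs(m[0]-469)<60 and abs(m[1]-144)<150: print(n,st,m.round(1))
cv2.imwrite("pics/c5.png",cv2.resize(np.hstack(a),None,fx=3,fy=3,interpolation=cv2.INTER_CUBIC)[:,:,::-1])
```

```text
[469.2 129.  272. ] [-7.7 -2.2 15.1] [-0.47  1.47  0.02] [-0.001 -0.691  0.723 -0.   ]
side [270 184   2   4   7] [452.6 171.9  57.1]
side [273 192  10   6  16] [462.9 117.8  66.3]
side [273 185  11   3  24] [460.9 108.3  98.7]
scene [436 235   5  13  44] [479.3 171.4  62.4]
scene [412 236   3   9  24] [481.  117.   59.9]
```

View pics/c5.png

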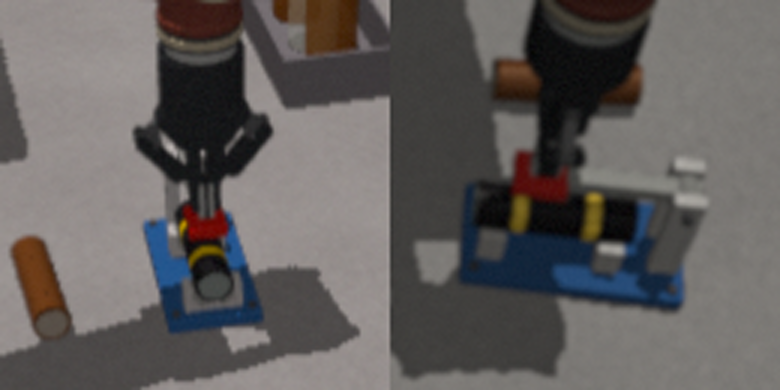

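The crop shows the fingers on the red pad (side crop (205,222)), the arm level and the lens under it. I'll take out the side load and press a bit further to confirm the arm is on its stop.

>>> arm_command(
  motion=[
    [0,[-0.01,0,-0.01],0],
    [0,[-0.02,0,-0.02],0],
    [0,[-0.02,0,-0.02],0],
  ],
)

```text
time: 20.27
tcp_pos: [468.6, 129.0, 271.8]
orientation: [0.0, -0.691, 0.723, -0.001]
ft_force: [-5.9, -1.9, 16.7]
opening: 0.0
```

>>> arm_command(
  motion=[
    [0,[0,0,-0.01],0],
    [0,[0,0,-0.02],0],
    [0,[0,0,-0.02],0],
    [0,[0,0,-0.02],0],
  ],
)

```text
time: 20.78
tcp_pos: [468.8, 129.0, 271.2]
orientation: [0.0, -0.691, 0.723, -0.001]
ft_force: [-7.8, -3.4, 20.3]
opening: -0.0
```

>>> arm_command(
  motion=[
    [0,[-0.01,0,-0.02],0],
    [0,[-0.02,0,-0.04],0],
    [0,[-0.02,0,-0.04],0],
    [0,[-0.02,0,-0.04],0],
  ],
)

```text
time: 21.28
tcp_pos: [468.3, 129.0, 270.5]
orientation: [0.001, -0.691, 0.723, -0.002]
ft_force: [-9.5, -3.8, 24.7]
opening: 0.1
```

Run:
```python
from m import *
o=env.get_obs(); print(o["tcp_pos"].round(2),o["ft_force"].round(1),o["orientation"].round(4))
for n in("side","scene"):
    s=snap(n); v,u=np.mgrid[0:480,0:640]; uv=np.c_[u.ravel(),v.ravel()]; p=depth(s,uv)
    hsv=cv2.cvtColor(s["frame"],cv2.COLOR_RGB2HSV).reshape(-1,3)
    b=(p-[469,144.2,0])@np.array([[.9989,.047,0],[-.047,.9989,0],[0,0,1]])
    k=(abs(b[:,0])<7)&(b[:,1]>0)&(b[:,1]<72)&(b[:,2]>80)&(b[:,2]<115)&(hsv[:,1]<80)
    q=b[k]; print(n,len(q)); 
    for a in range(0,72,12):
        t=q[(q[:,1]>=a)&(q[:,1]<a+12)]
        if len(t)>3: print(a,len(t),np.percentile(t[:,2],[50,90]).round(1))
```

```text
[468.33 128.97 270.48] [-9.5 -3.8 24.7] [ 0.001  -0.6909  0.7229 -0.0021]
side 0
scene 161
0 22 [96.4 99. ]
12 25 [97.  99.4]
24 31 [96.3 98.4]
36 24 [ 96.6 100. ]
48 29 [97.1 99.7]
60 30 [97.9 98.8]
```

>>> arm_command(
  motion=[
    [0,[0,0,0],0],
    [0,[0,0,0],0],
    [0,[0,0,0],0],
    [0,[0,0,0],0],
    [0,[0,0,0],0],
  ],
)

```text
time: 22.0
tcp_pos: [468.3, 129.0, 270.5]
orientation: [0.001, -0.691, 0.723, -0.002]
ft_force: [-10.3, -4.2, 25.9]
opening: 0.0
```

Run:
```python
from m import *
o=env.get_obs(); print(o["tcp_pos"].round(2),o["ft_force"].round(1),o["time"])
s=snap("wrist"); M=masks(s); save(s,"pics/w6.png")
for k in("yellow","red"):
    for uv,st in comps(M[k],30): print(k,st,np.median(depth(s,uv),0).round(1))
```

```text
[468.32 128.97 270.48] [-10.3  -4.2  25.9] 22.0
yellow [291 249  66  10 319] [467.6 113.5  62.1]
red [ 282  261   83   75 3555] [467.  113.2  97. ]
red [  0 421   7  51 191] [730.  283.6  12.8]
```

View pics/w6.png

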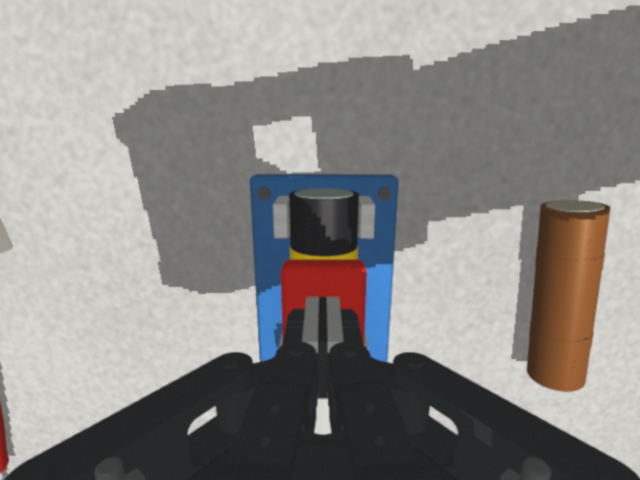

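Wrist view: the pad (324,300) is under the shut fingers, and the lens end (324,220) is centred between the saddle walls. The force is steady, so I'm handing the job in.

```bash
python3 -c "
from h import *
print(workorder.sign_off())"
```

```text
the job is handed in; nothing more can be done
None
```

I laid the yellow-banded barrel in the V-block and let go of it with the arm still up. I then swung the arm down with closed fingers from behind and handed the job in at about 22 s while still pressing on the red pad. The hand-in reports no verdict.

**Last checks:**
- **Barrel after release:** its centre measured (469.0, 144.3) mm, against the block's (469.0, 144.2). It was parallel to the V within about 1°, with its top at about 64 mm (65.5 expected). In the last wrist picture it still lay centred between the saddle walls.
- **Arm:** the bar measured level along its length, with its top at 97–99 mm (99 expected). This is good to about 1 mm.
- **Push on the pad:** steady at about 26 N upward on the tool over the last 0.6 s, with the tool not moving.

**Did not quite agree:**
- **Side load:** about 10 N across the block remained at the fingers. It grew with the push, and two small sideways corrections did not remove it.
- **Tool height:** it ended about 1.5 mm below the nominal pad height. I put this down to finger flex and calibration.
- **Forces not measured:** I could not read the plunger and flank forces. I infer them from the level arm and from a push well over the 11 N needed.

I did not deliberately touch anything else on the bench, but I did not measure the bystanders again at the end.

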